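# Standby the heated bath and hold its lid at the balance point

## Robot

A 6-joint arm with a two-finger parallel gripper is mounted at the origin on the work surface. World frame = base frame: x ahead of the robot, y to its left, z up, the work surface at z = 0. Lengths are in mm, angles in rad, forces in N, time in s.
With the tool pointing down it reaches from about 400 to 925 mm from the base axis. Payload 12.5 kg.
Tool frame: the origin (TCP) lies at the very end of the fingers, on their centre line; the grasp point (between the pads) lies 19 mm behind it; z points along the fingers, y is the direction in which the jaws open and shut (so a half turn about z gives the same grasp; the last joint's range is limited). The gripper opens to 95 mm and grips with 3 to 60 N. Pads are 20 mm wide; open, the fingers measure 119 mm over their backs; the gripper's body (75 mm by 180 mm) begins 59 mm behind the grasp point.
Start: joints at [-1.285, 0.491, 1.559, -0, 1.092, -0.106], TCP at [238.682, -577.649, 214.661] pointing down, gripper open.
Joint ranges: [-3.1, 3.1], [-0.84, 2.19], [0.05, 2.79], [-1.13, 4.28], [0.06, 2.93], [-2.69, 2.69]. Speed limits (rad/s): [2.22, 2.22, 2.79, 3.14, 3.14, 3.14].

## Interface

Orientations are given as [roll, pitch, yaw] about the fixed x, y, z axes, in that order (R = Rz(yaw) Ry(pitch) Rx(roll)).
In Python, from cell import env gives the robot as it stands.
- The arm moves only by the shell command python3 -m pendant 'ROWS'. ROWS is JSON, a list that holds one entry, the list of rows, each a list of 5 numbers: the opening, from 0 (shut) to 1 (fully open), then the shift along the tool's x, y, z in m, then the turn about the tool's z in rad. A call has exactly 8 rows; each row is the pose to reach, as a shift and turn from the pose commanded when the call began, along the tool's axes at that moment; what a row does not reach only later rows make up. A row lasts 1/10 s, in which the tool goes at most 50 mm and 8.59 degrees, less where a joint would pass 70% of its speed; a pose out of reach is approached as far as the arm can. A call with a gripper value outside its range is refused whole. The fingers move at their own pace and stop on an object; the grip force is fixed at half the most. Time passes only in rows, so rows that repeat a pose let the fingers close, or fill a call up. It gives the time, the measured TCP pose, the force and the opening at its end, in the units of the state.
- env.state(): the state, without advancing time (a new reading comes with each control period).
- env.read_camera(name): name is "scene" or "top" or "wrist"; returns a dict with "image" (420x560x3 uint8, blue, green, red), "range_z" (420x560 float32, mm along the optical axis (not along the pixel's ray), 0 where there is no reading), "fx", "fy", "cx", "cy" (pixels), "rvec" (rotation vector, rad) and "tvec" (3), from world to camera coordinates, as OpenCV has them; the wrist camera has in their place "tool_from_camera" (4x4, takes a point from camera to tool coordinates, whose origin is the TCP and whose axes are the flange's). Camera axes: x right, y down, z forward; pixel columns grow to the right and rows downward; lengths in mm; the calibration is good to about 2 mm. A picture is of the moment at which its call begins: read the wrist's pose just before it.
- env.job_done(): hands the job in, once; it reports no verdict.
The state is a dict: "t": time; "joints": joint angles; "qvel": joint speeds; "tau": joint torques, N m; "eef_pos": TCP position; "tcp_rot": TCP orientation; "ft_force": force on the tool from outside, world axes, zero at the start; "moment": the same for the moment, N m; "opening": opening from 0.0 (shut) to 1.0 (fully open).
Only numpy, scipy, OpenCV 4.12 (cv2) and the standard library are available. Lean on these libraries where they do the work, as an engineer would, in place of code of your own. Each camera call takes 0.05 s, during which the arm holds its last target. There are 200 camera calls.

## Task

Before the heated bath is opened, turn its selector knob until the pointed nose points at the long bar mark (standby), with the lid still shut. Then take the lid by its handle, swing it up to its balance point, standing straight upright, so that it drains into the tank, and finish while still gripping the handle with the lid held still there. Do not let the lid drop back or go over to the rear, and leave the glassware around the bath where it stands.

Things in the scene. Friction and masses are not known exactly. Their poses are not given: they have to be found in the camera images.
- bath: Fixed heated bath: ivory base 190 x 360 mm, 18 mm high; open steel tank 170 (x) x 200 (y) mm, walls to 110 mm above the bench; on the tank's -y side an ivory control head 170 x 125 mm, top at 90 mm. Origin on the bench under the tank's centre; -x is the front (lid handle side), y runs along the lid's hinge, z up. Place and yaw vary.
- knob (a joint): Selector on top of the control head, upright axis. Angle in rad, growing clockwise seen from above; stops just beyond 0 and 1.8. Spring detents at 0, 0.6, 1.2 (standby, wanted) and 1.8; it snaps to the nearest; turning takes under 0.2 Nm. The nose points (pi + 0.9 - angle) counter-clockwise from the bath's x, seen from above: at 0.9 it points to the bath's front.
- knob_grip (a point): On the knob's axis, within its black grip bar, 124 mm above the bench, at (-20, -177.5) mm in the bath's frame. Bar 14 mm wide, 47 mm long (plain end 22 mm, pointed nose 25 mm from the axis; thin white line on top at the nose), upright faces 101 to 137 mm above the bench over a skirt of 24 mm radius. Axes turn with the knob; -x is the nose direction.
- lid (a joint): Lid's hinge angle, rad: 0 shut (level), growing as it opens up and to the rear, pi/2 straight upright, stop at 2.1. Nearly frictionless, no stay or spring: below pi/2 it falls shut, beyond it falls to the rear; pi/2 is exactly its balance point. Lid mass 0.3 to 0.6 kg, centre about 90 mm from the hinge, in the hinge plane.
- lid_hinge (a point): Middle of the lid's hinge axis, 116 mm above the bench, at (77.5, 0) mm in the bath's frame; the axis runs along the bath's y.
- lid_handle (a point): Lid handle: bright metal round barrel, 18 mm diameter, 36 mm long, along the bath's y, both ends flat and free; origin at its centre, 205 mm from the hinge axis. Stalk 12 mm wide, 8 mm thick joins it to the lid's front edge; gap barrel to lid 32 mm. Lid shut: 116 mm above the bench, 42 mm in front of the tank, only bench below. Upright: at 321 mm. Pinched by its ends it can turn in the fingers.
- lid_centre (a point): Centre of the lid's panel: a stainless slab 162 mm (from hinge side to front edge) x 198 x 10 mm, 82.5 mm from the hinge axis.
- bottle: Loose capped amber glass bottle, 76 mm in diameter, 160 mm high, on the bench on the bath's +y side; origin at the centre of its underside. Not to be disturbed.
- beaker: Loose glass beaker, 68 mm in diameter, 85 mm high, on the bench beside the control head; origin at the centre of its underside. Not to be disturbed.
- jar: Loose small amber jar with white cap, 48 mm in diameter, 60 mm high, on the bench at the bath's +y side towards the front; origin at the centre of its underside. Not to be disturbed.
- standby_mark (a point): Centre of the long bar mark (26 x 7 mm, black, flat on the control head, pointing at the knob's axis, 45 mm from it): standby. The other three positions have small round dots of 6 mm. 90 mm above the bench.

How it is judged:
By the outcome, as a careful person would: the job done as asked, in the order asked, and still so for the second after the job is handed in, while the arm keeps its last pose, push and grip.
It also fails if it takes over 58 s, if anything falls off the work surface, if the arm or the gripper's body presses on something with over 40 N, if the wrist force passes 120 N, or if a joint passes its speed limit or range.

## Working session

There is one attempt and no reset: what is moved stays moved. The work goes in short steps, Python scripts to look and compute and a shell command to move; the robot and the scene stay as the last step left them, time stands still between calls to the robot, and variables do not carry over. Pictures are saved under pics/ and viewed, about 8 in all and at most 12, crops included, and the job is handed in when it is done.

```bash
ls; mkdir -p pics; cat > h.py <<'E'
import numpy as np, cv2
from scipy.spatial.transform import Rotation as R
from cell import env
def cam(n):
    s=env.state(); c=env.read_camera(n)
    K=np.array([[c['fx'],0,c['cx']],[0,c['fy'],c['cy']],[0,0,1]])
    if n=='wrist':
        T=np.eye(4);T[:3,:3]=R.from_euler('xyz',s['tcp_rot']).as_matrix();T[:3,3]=s['eef_pos']
        W=T@np.array(c['tool_from_camera'])
    else:
        C=np.eye(4);C[:3,:3]=cv2.Rodrigues(np.array(c['rvec'],float))[0];C[:3,3]=np.ravel(c['tvec']);W=np.linalg.inv(C)
    return c['image'],c['range_z'],K,W
def onplane(K,W,uv,z):
    d=W[:3,:3]@np.linalg.inv(K)@np.array([uv[0],uv[1],1.]);o=W[:3,3]
    return o+d*(z-o[2])/d[2]
def pt(K,W,uv,D):
    u,v=int(round(uv[0])),int(round(uv[1]))
    return (W@np.append(np.linalg.inv(K)@np.array([uv[0],uv[1],1.])*D[v,u],1))[:3]
E
python3 - <<'E'
from h import *
print(env.state())
for n in ('top','scene'):
    im,D,K,W=cam(n); cv2.imwrite(f'pics/{n}0.png',im); np.savez(f'/tmp/{n}.npz',im=im,D=D,K=K,W=W); print(n,W[:3,3],W[:3,2])
E
```

```text
pics
{'t': 0.0, 'joints': array([-1.28460688e+00,  4.91524915e-01,  1.55950924e+00, -1.94781342e-07,
        1.09170539e+00, -1.05606975e-01]), 'qvel': array([-1.75064344e-03,  4.42755518e-04, -7.87139845e-04, -6.65691520e-05,
       -1.91569837e-04, -2.11708915e-04]), 'tau': array([ 3.59535778e-03, -6.12636924e+01, -2.58173239e+01,  6.93198829e-02,
        4.83769155e-02, -1.42787821e-04]), 'eef_pos': array([ 238.59445306, -577.36728182,  214.06269097]), 'tcp_rot': array([-3.14045214e+00, -1.20722413e-04,  3.91796438e-01]), 'ft_force': array([ 0.0153849 , -0.06216547, -0.11643095]), 'moment': array([ 0.02202594, -0.00081381, -0.03988787]), 'opening': 0.9970215980352709}
top [489.90851906  12.88159843 995.27134439] [ 0.06281863  0.01555698 -0.9979037 ]
scene [944.1691076  669.24484416 854.67833081] [-0.34947988 -0.61432395 -0.70743897]
```

View pics/top0.png

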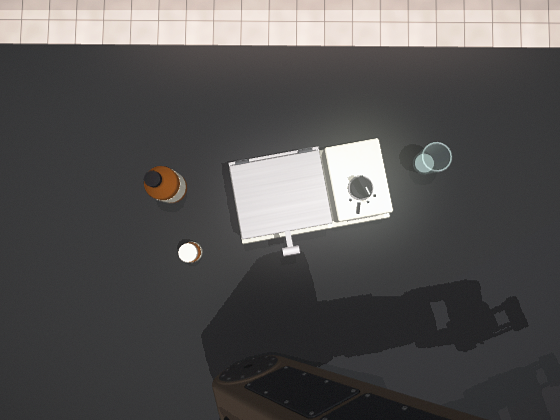

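View pics/scene0.png

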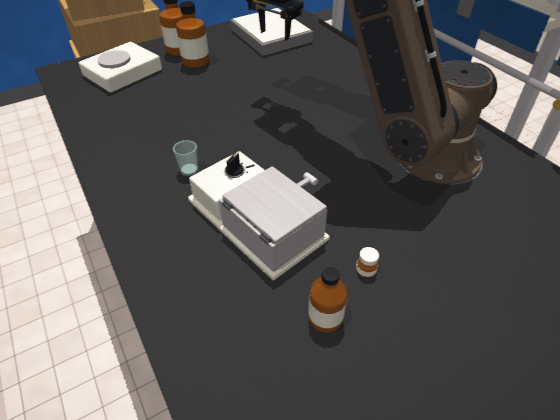

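The top view shows the lid centred near (282,193), the handle at (290,250), the knob at (361,188), the bar mark at (359,208) and the beaker at (432,158). Next I measure these.

```bash
python3 - <<'E'
from h import *
d=np.load('/tmp/top.npz'); im,D,K,W=[d[k] for k in('im','D','K','W')]
H,Wd=D.shape; v,u=np.mgrid[:H,:Wd]
P=(np.stack([u,v,np.ones_like(u)],-1)@np.linalg.inv(K).T)*D[...,None]
P=P@W[:3,:3].T+W[:3,3]; Z=P[...,2]
for p in [(282,193),(290,251),(350,160),(361,188),(200,350),(359,208)]: print(p,P[p[1],p[0]].round(1))
roi=np.zeros_like(Z,bool); roi[135:262,220:400]=1
for nm,lo,hi in (('lid',115,128),('head',82,97)):
    m=(roi&(Z>lo)&(Z<hi)); m=cv2.morphologyEx(m.astype(np.uint8),cv2.MORPH_OPEN,np.ones((5,5)))
    n,l,s,_=cv2.connectedComponentsWithStats(m); k=1+np.argmax(s[1:,4])
    q=P[l==k]; r=cv2.minAreaRect(q[:,:2].astype(np.float32)); print(nm,len(q),r,np.median(q[:,2]), q.mean(0))
m=np.zeros_like(roi);m[242:262,275:305]=1
m&=(Z>105)&(Z<140); q=P[m]; print('handle',len(q),q.mean(0),cv2.minAreaRect(q[:,:2].astype(np.float32)))
cv2.imwrite('pics/knobtop.png',cv2.resize(im[135:265,225:400],None,fx=4.5,fy=4.5,interpolation=cv2.INTER_CUBIC))
E
```

```text
(282, 193) [585.5  11.2 120.1]
(290, 251) [461.7  -7.5 124.2]
(350, 160) [ 664.6 -139.4   90.7]
(361, 188) [ 598.1 -157.6  123.2]
(200, 350) [218.9 201.7   2.1]
(359, 208) [ 557.5 -159.5   91.3]
lid 7119 ((562.193115234375, 10.762321472167969), (218.62440490722656, 198.07534790039062), 11.216615676879883) 121.03298038614821 [580.62043224  14.56119008 121.04221878]
head 3806 ((622.9837036132812, -158.03585815429688), (169.9488983154297, 125.60861206054688), 11.149099349975586) 89.76688013037398 [ 623.28729805 -156.85247733   89.75711246]
handle 170 [465.84558529  -8.04636091 122.51115059] ((468.1794128417969, -7.640239715576172), (26.92211151123047, 35.481597900390625), 10.974320411682129)
```

View pics/knobtop.png

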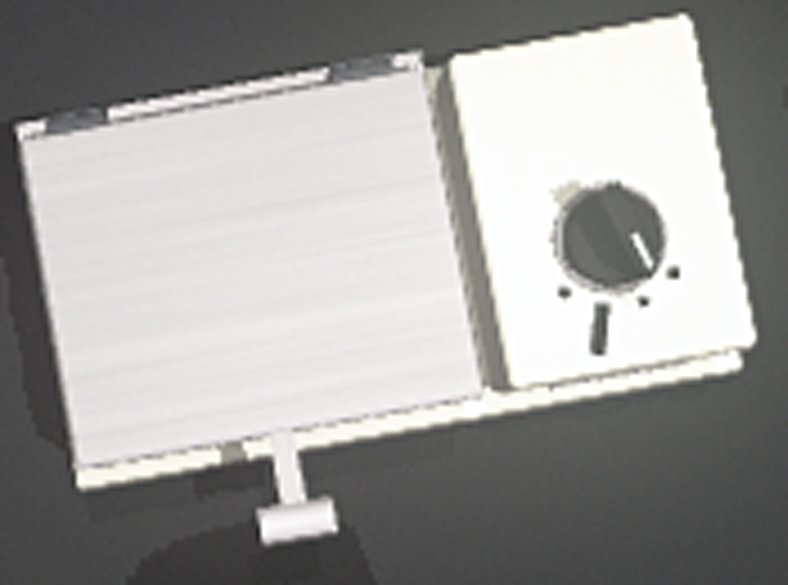

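Bath yaw comes out at 0.194 rad and its origin at (589,16). The head centre maps to bath (0,-177.4), which agrees with the given layout. The knob axis is at about (603.5,-162) with the knob at 0.6, so it needs +0.6 clockwise. I'm moving above it.

```bash
python3 -m pendant '[[[0.6,0.044,-0.022,0,-0.102],[0.6,0.088,-0.043,0,-0.102],[0.6,0.132,-0.065,0,-0.102],[0.6,0.176,-0.087,0,-0.102],[0.6,0.22,-0.109,0,-0.102],[0.6,0.264,-0.13,0,-0.102],[0.6,0.3,-0.148,0,-0.102],[0.6,0.32,-0.158,0,-0.102]]]'
python3 - <<'E'
from h import *
import math
s=env.state();y=s['tcp_rot'][2];d=np.array([603.5,-161.9])-s['eef_pos'][:2]
print(s['eef_pos'],s['tcp_rot'],'tx',d@[math.cos(y),math.sin(y)],'ty',d@[math.sin(y),-math.cos(y)])
E
```

```text
t: 0.9
eef_pos: [475.6, -306.9, 214.5]
tcp_rot: [-3.141, -0.0, 0.496]
ft_force: [0.1, 0.3, -0.1]
opening: 0.602
[ 475.62698858 -306.9051867   214.48289065] [-3.14117887e+00 -6.02906342e-05  4.95863705e-01] tx 181.46397863230902 ty -66.69959279745046
```

```bash
python3 -m pendant '[[[0.6,0.04,-0.015,0,0],[0.6,0.08,-0.03,0,0],[0.6,0.12,-0.044,0,0],[0.6,0.15,-0.055,0,0],[0.6,0.172,-0.063,0,0],[0.6,0.182,-0.067,0,0],[0.6,0.182,-0.067,0,0],[0.6,0.182,-0.067,0,0]]]'
python3 - <<'E'
from h import *
s=env.state();print(s['eef_pos'],s['tcp_rot'])
im,D,K,W=cam('wrist'); np.savez('/tmp/w.npz',im=im,D=D,K=K,W=W); cv2.imwrite('pics/w1.png',im)
for p in ([603.5,-161.9,137],):
    q=np.linalg.inv(W)@np.append(p,1);print((K@q[:3]/q[2])[:2])
E
```

```text
t: 1.7
eef_pos: [602.0, -164.8, 214.4]
tcp_rot: [-3.141, 0.001, 0.494]
ft_force: [-0.5, -0.1, -0.1]
opening: 0.601
[ 602.02176244 -164.75690915  214.42871495] [-3.14138598e+00  5.86136322e-04  4.93640359e-01]
[271.51917011 209.84928602]
```

View pics/w1.png

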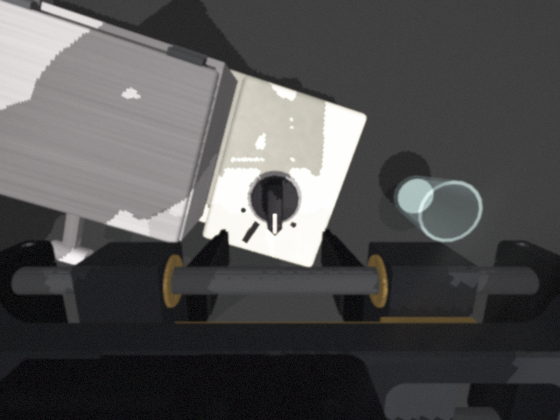

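The knob bar is vertical in the picture, with its white line at (274,222), so the yaw matches. I'll refine the axis from the bar-top depth.

```bash
python3 - <<'E'
from h import *
d=np.load('/tmp/w.npz'); im,D,K,W=[d[k] for k in('im','D','K','W')]
v,u=np.mgrid[:420,:560]
P=(np.stack([u,v,np.ones_like(u)],-1)@np.linalg.inv(K).T)*D[...,None]; P=P@W[:3,:3].T+W[:3,3]
m=np.zeros((420,560),bool);m[165:245,245:305]=1;m&=(P[...,2]>128)&(P[...,2]<145)
q=P[m];r=cv2.minAreaRect(q[:,:2].astype(np.float32));print(len(q),np.median(q[:,2]),r)
y=0.4936;t=np.array([np.cos(y),np.sin(y)]);n=np.array([np.sin(y),-np.cos(y)])
e=env.state()['eef_pos'][:2]
a=(q[:,:2]-e)@t;b=(q[:,:2]-e)@n;print('tool x',a.min(),a.max(),'tool y',b.min(),b.max(),np.median(b))
f=a<np.median(a);print(np.median(b[f]),np.median(b[~f]))
m=np.zeros((420,560),np.uint8);m[165:245,245:305]=1
w=(m>0)&(im.min(2)>170)&(P[...,2]>125);print(np.argwhere(w).mean(0),w.sum(), ((P[w][:,:2]-e)@n).mean(),((P[w][:,:2]-e)@t).mean())
E
```

```text
784 137.07898903008572 ((604.3003540039062, -163.8497314453125), (46.643714904785156, 13.977563858032227), 28.0622501373291)
tool x -20.672251104365333 25.98188458658259 tool y -6.893337231538107 7.12910709131848 0.15258633168030183
0.14900176285849898 0.16029501142408564
[224.64 274.64] 100 0.30979603747523504 -2.528646502364903
```

```bash
python3 -m pendant '[[[0.6,0.004,0,0.03,0],[0.6,0.004,0,0.065,0],[0.6,0.004,0,0.09,0],[0.6,0.004,0,0.104,0],[0.6,0.004,0,0.108,0],[0.6,0.004,0,0.108,0],[0,0.004,0,0.108,0],[0,0.004,0,0.108,0]]]'
python3 -m pendant '[[[0,0,0,0,0],[0,0,0,0,0],[0,0,0,0,0],[0,0,0,0,0],[0,0,0,0,0],[0,0,0,0,0],[0,0,0,0,0],[0,0,0,0,0]]]'
```

```text
t: 2.55
eef_pos: [606.6, -162.5, 107.8]
tcp_rot: [3.14, -0.001, 0.494]
ft_force: [-0.4, -0.2, 0.1]
opening: 0.483
t: 3.35
eef_pos: [606.1, -162.1, 106.7]
tcp_rot: [-3.141, -0.0, 0.494]
ft_force: [-1.1, 3.1, 3.6]
opening: 0.146
```

```bash
python3 -m pendant '[[[0,0,0,0,0.1],[0,0,0,0,0.2],[0,0,0,0,0.3],[0,0,0,0,0.4],[0,0,0,0,0.5],[0,0,0,0,0.58],[0,0,0,0,0.61],[0,0,0,0,0.61]]]'
python3 -m pendant '[[[0,0,0,0,0],[0,0,0,0,0],[0.5,0,0,0,0],[0.5,0,0,0,0],[0.5,0,0,0,0],[0.5,0,0,0,0],[0.5,0,0,-0.05,0],[0.5,0,0,-0.1,0]]]'
python3 - <<'E'
from h import *
s=env.state();print(s['eef_pos'],s['tcp_rot'])
im,D,K,W=cam('wrist'); np.savez('/tmp/w2.npz',im=im,D=D,K=K,W=W); cv2.imwrite('pics/w2.png',im)
E
```

```text
t: 4.15
eef_pos: [606.2, -162.7, 106.7]
tcp_rot: [3.141, -0.0, -0.115]
ft_force: [-1.2, -2.4, 2.9]
opening: 0.145
t: 4.95
eef_pos: [605.6, -162.0, 206.7]
tcp_rot: [-3.141, 0.003, -0.116]
ft_force: [1.3, -0.8, 0.6]
opening: 0.494
[ 605.55099447 -161.98546611  206.68629294] [-3.14072111  0.0032104  -0.11611483]
```

View pics/w2.png

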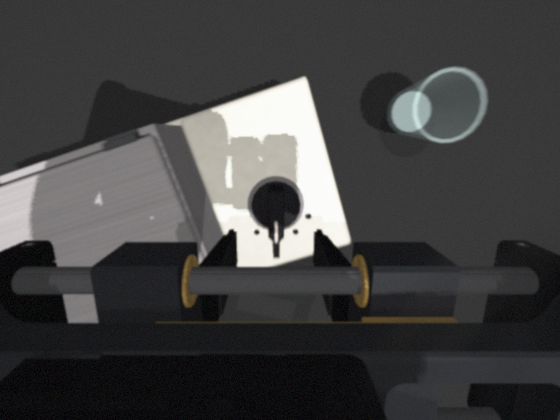

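The nose (276,232) points straight at the bar mark (276,248), and the lid is shut. Next I move above the handle.

```bash
python3 -m pendant '[[[0.65,-0.03,-0.026,0,-0.06],[0.65,-0.065,-0.056,0,-0.12],[0.65,-0.1,-0.086,0,-0.2],[0.65,-0.13,-0.112,0,-0.26],[0.65,-0.15,-0.13,0,-0.31],[0.65,-0.157,-0.135,0,-0.31],[0.65,-0.157,-0.135,0,-0.31],[0.65,-0.157,-0.135,0,-0.31]]]'
python3 - <<'E'
from h import *
s=env.state();e=s['eef_pos'];print(e,s['tcp_rot'])
im,D,K,W=cam('wrist'); cv2.imwrite('pics/w3.png',im)
v,u=np.mgrid[:420,:560]
P=(np.stack([u,v,np.ones_like(u)],-1)@np.linalg.inv(K).T)*D[...,None]; P=P@W[:3,:3].T+W[:3,3]
y=s['tcp_rot'][2];a=(P[...,:2]-e[:2])@[np.cos(y),np.sin(y)];b=(P[...,:2]-e[:2])@[np.sin(y),-np.cos(y)]
m=(abs(a)<40)&(abs(b)<40)&(P[...,2]>110)&(P[...,2]<132)
q=P[m];print(m.sum(),cv2.minAreaRect(q[:,:2].astype(np.float32)),q[:,2].max())
print('a',a[m].min(),a[m].max())
k=m&(a<a[m].min()+18);print('b',b[k].min(),b[k].max(), 'z',P[...,2][k].max())
E
```

```text
t: 5.8
eef_pos: [466.7, -10.5, 206.7]
tcp_rot: [3.141, -0.001, 0.193]
ft_force: [-0.4, -1.1, -0.1]
opening: 0.649
[466.74511105 -10.537778   206.72893356] [ 3.14111325e+00 -8.27207708e-04  1.92815682e-01]
1226 ((482.20623779296875, -6.611371994018555), (47.38224411010742, 35.371307373046875), 11.068161010742188) 126.86804009890787
a -7.7655973093889115 39.617058476764534
b -18.568215435290757 16.803203350688502 z 126.86804009890787
```

View pics/w3.png

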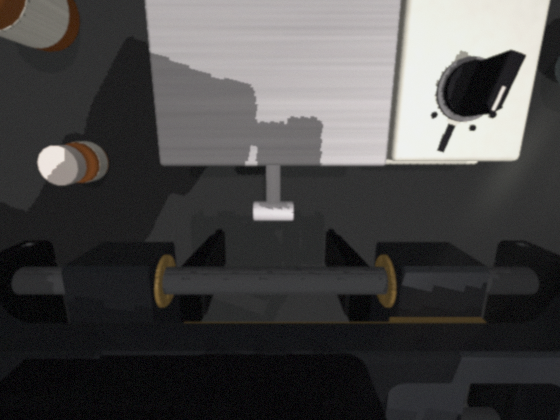

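The nose line (494,108)–(505,87) is parallel to the bar mark, so the knob is at standby. The handle centre at (273,211) lies +1 mm in x and -1 mm in y from the tool. I'm going down to grip it.

```bash
python3 -m pendant '[[[0.65,0.001,-0.001,0.03,0],[0.65,0.001,-0.001,0.065,0],[0.65,0.001,-0.001,0.09,0],[0.65,0.001,-0.001,0.105,0],[0.65,0.001,-0.001,0.11,0],[0.65,0.001,-0.001,0.11,0],[0,0.001,-0.001,0.11,0],[0,0.001,-0.001,0.11,0]]]'
python3 -m pendant '[[[0,0,0,0,0],[0,0,0,0,0],[0,0,0,0,0],[0,0,0,0,0],[0,0,0,0,0],[0,0,0,0,0],[0,0,0,0,0],[0,0,0,0,0]]]'
python3 -c "
import numpy as np
for t in np.radians(np.arange(0,90.1,90/32)): print(round(205*(1-np.cos(t))),round(205*np.sin(t)),end='; ')"
```

```text
t: 6.65
eef_pos: [467.2, -9.0, 97.4]
tcp_rot: [3.141, -0.001, 0.194]
ft_force: [-0.0, -0.4, -0.1]
opening: 0.537
t: 7.45
eef_pos: [466.8, -8.8, 97.1]
tcp_rot: [3.141, -0.001, 0.194]
ft_force: [-0.9, 1.1, 5.7]
opening: 0.376
0 0; 0 10; 1 20; 2 30; 4 40; 6 50; 9 60; 12 69; 16 78; 20 88; 24 97; 29 105; 35 114; 40 122; 47 130; 53 138; 60 145; 67 152; 75 158; 83 165; 91 170; 100 176; 108 181; 117 185; 127 189; 136 193; 145 196; 155 199; 165 201; 175 203; 185 204; 195 205; 205 205;
```

```bash
python3 -m pendant '[[[0,0,0,-0.01,0],[0,0.001,0,-0.02,0],[0,0.002,0,-0.03,0],[0,0.004,0,-0.04,0],[0,0.006,0,-0.05,0],[0,0.009,0,-0.06,0],[0,0.012,0,-0.069,0],[0,0.016,0,-0.078,0]]]'
```

```text
t: 8.25
eef_pos: [482.0, -5.8, 175.3]
tcp_rot: [3.142, 0.001, 0.194]
ft_force: [-1.3, -1.0, -2.9]
opening: 0.375
```

Forces are low and the grip holds. Continuing along the arc.

```bash
python3 -m pendant '[[[0,0.004,0,-0.01,0],[0,0.008,0,-0.019,0],[0,0.013,0,-0.027,0],[0,0.019,0,-0.036,0],[0,0.024,0,-0.044,0],[0,0.031,0,-0.052,0],[0,0.037,0,-0.06,0],[0,0.044,0,-0.067,0]]]'
python3 -m pendant '[[[0,0.007,0,-0.007,0],[0,0.015,0,-0.013,0],[0,0.023,0,-0.02,0],[0,0.031,0,-0.025,0],[0,0.04,0,-0.031,0],[0,0.048,0,-0.036,0],[0,0.057,0,-0.04,0],[0,0.067,0,-0.044,0]]]'
```

```text
t: 9.05
eef_pos: [526.0, 2.8, 242.2]
tcp_rot: [3.142, 0.0, 0.194]
ft_force: [1.1, -0.7, -5.5]
opening: 0.376
t: 9.85
eef_pos: [591.9, 15.7, 286.4]
tcp_rot: [3.141, -0.0, 0.194]
ft_force: [-3.8, -2.5, 2.8]
opening: 0.379
```

```bash
python3 -m pendant '[[[0,0.01,0,-0.004,0],[0,0.021,0,-0.008,0],[0,0.032,0,-0.011,0],[0,0.043,0,-0.013,0],[0,0.054,0,-0.015,0],[0,0.064,0,-0.016,0],[0,0.072,0,-0.016,0],[0,0.076,0,-0.016,0]]]'
python3 - <<'E'
from h import *
s=env.state();e=s['eef_pos'];print(e)
out=[]
for n in('top','scene'):
    im,D,K,W=cam(n);out.append(im)
    v,u=np.mgrid[:420,:560]
    P=(np.stack([u,v,np.ones_like(u)],-1)@np.linalg.inv(K).T)*D[...,None]; P=P@W[:3,:3].T+W[:3,3]
    c,sn=np.cos(.194),np.sin(.194); o=np.array([591,15.5])
    bx=(P[...,:2]-o)@[c,sn];by=(P[...,:2]-o)@[-sn,c];z=P[...,2]
    m=(abs(bx-77.5)<40)&(abs(by)<97)&(z>135)&(z<270)
    if m.sum()>50:
        f=np.polyfit(z[m],bx[m],1);r=bx[m]-np.polyval(f,z[m]);k=abs(r)<6
        f=np.polyfit(z[m][k],bx[m][k],1);print(n,m.sum(),k.sum(),f,'lean deg',np.degrees(np.arctan(f[0])),'resid',r[k].std())
cv2.imwrite('pics/up.png',out[1])
E
```

```text
t: 10.65
eef_pos: [667.0, 30.5, 302.4]
tcp_rot: [3.141, -0.002, 0.194]
ft_force: [-0.7, -1.1, 5.1]
opening: 0.377
[667.0078968   30.47980421 302.37473837]
scene 2466 2465 [-3.53240585e-02  8.91152379e+01] lean deg -2.023078288323261 resid 0.7271630666116934
```

View pics/up.png

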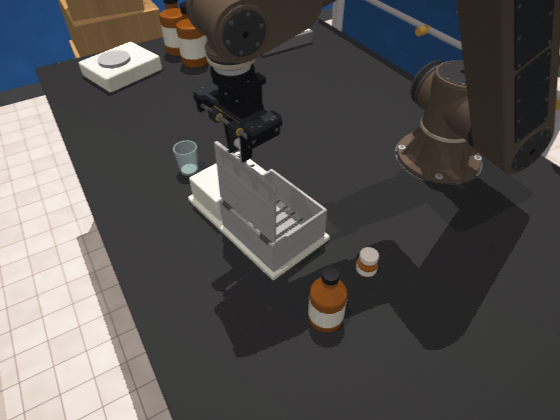

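The lid stands upright in the grip and the glassware is in place. The kinematics give 89.7°, while the scene depth gives a 2° lean to the front. I'll check the scene camera's tilt bias on the shut lid and on the level head and bench.

```bash
python3 - <<'E'
from h import *
c,sn=np.cos(.194),np.sin(.194); o=np.array([591,15.5])
def load(d):
    D,K,W=d
    v,u=np.mgrid[:420,:560]
    P=(np.stack([u,v,np.ones_like(u)],-1)@np.linalg.inv(K).T)*D[...,None]; P=P@W[:3,:3].T+W[:3,3]
    return (P[...,:2]-o)@[c,sn],(P[...,:2]-o)@[-sn,c],P[...,2]
def fit(nm,m,a,b,t):
    A=np.c_[a[m],b[m],np.ones(m.sum())];f=np.linalg.lstsq(A,t[m],rcond=None)[0];k=abs(A@f-t[m])<4
    f=np.linalg.lstsq(A[k],t[m][k],rcond=None)[0];print(nm,k.sum(),np.degrees(np.arctan(f[:2])).round(2),f[2])
d=np.load('/tmp/scene.npz');bx,by,z=load((d['D'],d['K'],d['W']))
fit('shut lid z(bx,by)',(abs(bx)<65)&(abs(by)<90)&(z>110)&(z<132),bx,by,z)
fit('head',(abs(bx)<80)&(abs(by+177)<55)&(z>82)&(z<98),bx,by,z)
fit('rear wall bx(z,by)',(abs(bx-86)<8)&(abs(by)<90)&(z>30)&(z<100),z,by,bx)
fit('bench',(abs(bx)<400)&(abs(by)<400)&(abs(z)<10),bx,by,z)
im,D,K,W=cam('scene');bx,by,z=load((D,K,W))
fit('lid up bx(z,by)',(abs(bx-77)<40)&(abs(by)<92)&(z>140)&(z<265),z,by,bx)
fit('rear wall',(abs(bx-86)<8)&(abs(by)<90)&(z>30)&(z<100),z,by,bx)
s=env.state();print(s['eef_pos'],s['ft_force'],s['t'])
E
```

```text
shut lid z(bx,by) 2911 [-0.03 -0.11] 122.97651613038593
head 1288 [-0.06  0.15] 92.87469357446487
rear wall bx(z,by) 821 [-0.06 -0.07] 87.5675196085968
bench 62738 [ 0.01 -0.08] 1.9878908517302032
lid up bx(z,by) 2168 [-2.12 -0.02] 89.36938558849823
rear wall 834 [-0.07 -0.01] 87.62800876949595
[666.68118415  30.40079815 302.404219  ] [-0.2796606  -2.18523448  4.69876179] 10.8
```

The camera bias is only about 0.1°, so the lid really is about 2° short and the barrel must have slid a little in the pads. I'll shift 7 mm to the rear and measure again.

```bash
python3 -m pendant '[[[0,0.001,0,0,0],[0,0.002,0,0,0],[0,0.004,0,0,0],[0,0.005,0,0,0],[0,0.006,0,0,0],[0,0.007,0,0,0],[0,0.007,0,0,0],[0,0.007,0,0,0]]]'
cat > lean.py <<'E'
from h import *
c,sn=np.cos(.194),np.sin(.194); o=np.array([591,15.5])
im,D,K,W=cam('scene')
v,u=np.mgrid[:420,:560]
P=(np.stack([u,v,np.ones_like(u)],-1)@np.linalg.inv(K).T)*D[...,None]; P=P@W[:3,:3].T+W[:3,3]
bx=(P[...,:2]-o)@[c,sn];by=(P[...,:2]-o)@[-sn,c];z=P[...,2]
m=(abs(bx-80)<40)&(abs(by)<92)&(z>140)&(z<265)
A=np.c_[z[m],by[m],np.ones(m.sum())]
f=np.linalg.lstsq(A,bx[m],rcond=None)[0];k=abs(A@f-bx[m])<4;f=np.linalg.lstsq(A[k],bx[m][k],rcond=None)[0]
print('lean to rear deg',np.degrees(np.arctan(f[0])),k.sum())
cv2.imwrite('pics/last.png',cv2.resize(im[60:300,130:410],None,fx=2.5,fy=2.5))
s=env.state();print(s['eef_pos'],s['ft_force'],s['qvel'].round(4),s['opening'],s['t'])
E
python3 lean.py
```

```text
t: 11.6
eef_pos: [673.1, 31.7, 302.4]
tcp_rot: [3.141, -0.001, 0.194]
ft_force: [-1.1, -1.3, 4.7]
opening: 0.376
lean to rear deg -0.3655171696490711 2050
[673.13046287  31.65328895 302.410068  ] [-0.39537439 -1.41660632  5.74162395] [-0.002  -0.0012 -0.0016 -0.0007  0.0018  0.0006] 0.3739903236215689 11.65
```

```bash
python3 -m pendant '[[[0,0.001,0,0,0],[0,0.001,0,0,0],[0,0.001,0,0,0],[0,0.001,0,0,0],[0,0.001,0,0,0],[0,0.001,0,0,0],[0,0.001,0,0,0],[0,0.001,0,0,0]]]'
python3 lean.py;python3 lean.py
```

```text
t: 12.45
eef_pos: [674.1, 31.8, 302.4]
tcp_rot: [3.141, -0.001, 0.194]
ft_force: [-2.0, -2.2, 5.5]
opening: 0.378
lean to rear deg -0.12731668044697697 2051
[674.08014924  31.87004043 302.36955983] [-1.20111159 -0.94249491  5.56041692] [-0.0005  0.0001 -0.0002 -0.0015 -0.0005 -0.0013] 0.3748569094627613 12.5
lean to rear deg -0.08082549884880977 2032
[674.10321639  31.85382065 302.38910115] [-0.75045825 -1.62161948  6.13028166] [ 0.0005  0.0005  0.0008 -0.0001 -0.0003 -0.0002] 0.3736510101935929 12.55
```

View pics/last.png

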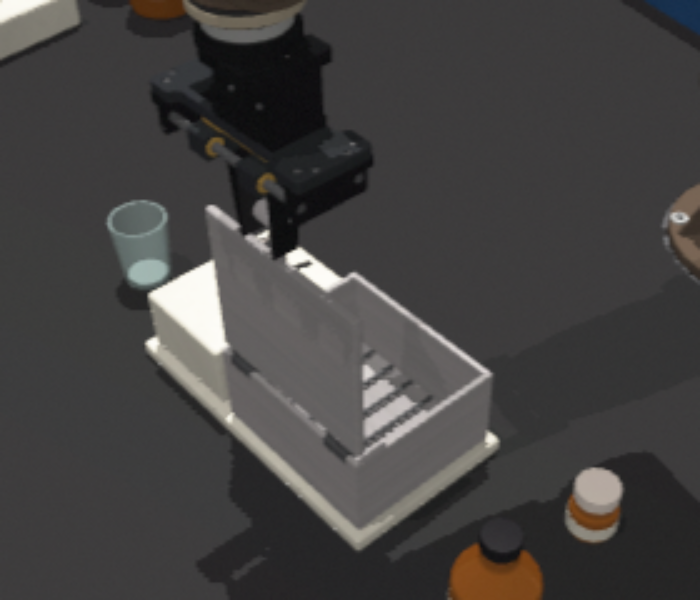

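The lid is upright, its barrel at (262,212) is between the fingers, and everything is still. The lean is within 0.1° and the glassware is untouched, so I'm handing in.

```bash
python3 -c "
from cell import env
print(env.job_done())"
```

```text
the job is handed in; nothing more can be done
None
```

The job is done and handed in at about 12.6 s, with no verdict reported. I turned the knob from 0.6 to standby (1.2) while the lid was shut. I then pinched the handle by its ends, swung the lid upright and held it there.

- **Knob:** after release, the wrist picture showed the nose pointing straight at the bar mark. I did not check it again after opening the lid, because the lid then hid the knob from the scene camera.
- **Lid angle:** the last two scene-depth fits gave 0.13° and 0.08° to the front of upright, with a camera bias of about 0.07°.
- **Disagreement on the angle:** the first time the lid was up, the arm's own motion said 89.7° but the camera said about 88°. The barrel had probably slid a little in the pads. I trusted the camera, since level and upright surfaces checked out, and moved 8 mm further to the rear.
- **Grip and forces:** the fingers still held the barrel at about 35.5 mm opening, the arm was still, and the force readings I printed stayed within about 7 N.
- **Glassware:** bottle, beaker and jar looked to be standing in place in the last pictures; I did not measure their positions.

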